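Slide tray into the locating frame under the boom microscope

TASK

Clear the brown staining jar out of the way, leaving it standing upright on the open bench outside the frame, then slide the aluminium slide tray along the bench, cut corners first, under the microscope and over the steel sill of the black locating frame until it drops in and lies flat and square inside. Keep the tray level for the sake of its slides, do not run it into the jar, do not bump the microscope, and leave everything else where it stands.

Things in the scene. Friction and masses are not known exactly. Their poses are not given: they have to be found in the camera images.
- tray: Aluminium tray, 160 (x) by 110 (y) by 15 mm high, 0.2 to 0.4 kg, flat on the bench, four glass slides across its top. Origin: centre of its underside; z up. The +x end leads: its two corners are cut off at 45 degrees (15 mm); the -x end is square. Too wide and flat to grasp: push it low on the square end. Dry friction on the bench; smooth in the frame.
- frame: Black locating frame fixed round a white light panel. Origin: centre of the pocket, at bench level; z up; the tray goes in along +x, mouth at -x. Pocket 113 mm wide (y), 166 mm long (x from -83 to +83), floor = the bench. Side bars 10 mm high, 18 mm thick. Stop bar at x = +83, 10 mm high, with 45-degree blocks in the two far corners to match the tray's cut corners.
- sill (a point): Middle of the steel sill across the mouth, on its top, 4 mm above the bench. In the frame's axes the sill runs from x = -93 to -83 mm, with a ramp up to it from bench level at x = -105. The tray rides up the ramp and over the sill; its rear end drops off the sill when the tray's origin is within 3 mm of the frame's origin.
- mouth (a point): Bench-level point midway between the tips of the frame's two lead-ins, 130 mm from the pocket's centre along the frame's -x. The side bars reach from x = +102 to -103 mm; from there the 10 mm high lead-ins flare outward at 30 degrees to tips 148 mm apart inside, 163 mm outside.
- jar: Brown glass staining jar with white cap, standing upright in front of the frame's mouth; 54 mm across, 80 mm high, about 0.2 kg. Origin: centre of its underside.
- dishes: Stack of two clear Petri dishes, 92 mm across, 32 mm high, bystander. Origin: centre of its underside.
- slidebox: Closed blue slide box, 152 (x) by 87 (y) by 36 mm high, bystander. Origin: centre of its underside.
- flask: Conical flask with white stopper, 64 mm across its foot, 110 mm high, bystander. Origin: centre of its underside.
- rack: Green tube rack with stoppered tubes, 75 (x) by 190 (y) by 102 mm high, bystander. Origin: centre of its underside.
- dropper: Small brown bottle with black cap, 34 mm across, 72 mm high, bystander. Origin: centre of its underside.
- stain: White bottle with red cap, 60 mm across, 130 mm high, bystander. Origin: centre of its underside.
- scope: Boom microscope, fixed. Origin: the bench point below its lens, in the far half of the pocket; x as the frame's x. Over it, from 134 mm up, a ring light 72 mm across, then a lens barrel 52 mm across, a white ring 68 mm across and a camera up to 393 mm. Focus block and boom (height 340 mm) run from there along +x, away from the mouth, to a column and base 355 mm away.

How it is judged:
At the end, for the whole second after the job is handed in: The tray lies flat inside the frame, down off the sill (underside within 1.3 mm of the bench, tilt under 0.012 rad), square to it (0.04 rad) and within 6 mm of the pocket's centre; the jar stands upright on the bench at rest, outside the frame (more than 105 mm from the pocket's centre) (horizontal distance between tray and frame below 0.006 m and z of tray in the frame of frame below 0.0013 m and angle between tray's own z axis and vertical below 0.012 rad and angle between the x axis of tray and the x axis of frame, either way round below 0.04 rad and linear speed of each of tray, jar below 0.01 m/s and angle between jar's own z axis and vertical below 0.06 rad and height (world z) of jar below 0.004 m and horizontal distance between jar and frame above 0.105 m); the robot touches nothing.
It fails at once if the tray tipped more than 0.12 rad (angle between tray's own z axis and vertical above 0.12 rad).
It fails at once if the tray ran into the jar (over 2 N) (contact force between tray and jar above 2 N).
It fails at once if the jar tipped more than 0.4 rad (angle between jar's own z axis and vertical above 0.4 rad).
It fails at once if the microscope was bumped (over 8 N) (contact force between any of the arm, the fingers and scope above 8 N).
It fails at once if a bystander was shifted by more than 15 mm (distance of any of dishes, slidebox, flask, rack, dropper, stain from where it was at the start of the episode above 0.015 m).
It also fails if it takes over 72 s, if anything falls off the work surface, if the arm or the gripper's body presses on something with over 40 N, if the wrist force passes 120 N, or if a joint passes its speed limit or range.

ROBOT

A 6-joint arm with a two-finger parallel gripper is mounted at the origin on the work surface. World frame = base frame: x ahead of the robot, y to its left, z up, the work surface at z = 0. Lengths are in m, angles in rad, forces in N, time in s.
With the tool pointing down it reaches from about 0.425 to 0.95 m from the base axis. Payload 3.5 kg.
Tool frame: the origin (TCP) lies at the very end of the fingers, on their centre line; the grasp point (between the pads) lies 19 mm behind it (ctrl.pinch_z is the distance from the TCP to the grasp point, in m); z points along the fingers, y is the line along which they close (so a half turn about z gives the same grasp; the last joint's range is limited). The gripper opens to 85 mm and grips with 20 to 120 N. Pads are 22 mm wide; open, the fingers measure 114 mm over their backs; the gripper's body (76 mm by 85 mm) begins 54 mm behind the grasp point. The pads swing forward as they close: fully open they stand 13 mm farther back than shut.
Start: joints at [-0.15, 0.286, 1.577, -0, 1.279, -0.15], TCP at [0.675, 0, 0.231] pointing down, gripper open.
Joint ranges: [-2.77, 2.77], [-0.9, 2.22], [0.21, 2.48], [-1.53, 4.67], [0.24, 2.81], [-2.84, 2.84]. Speed limits (rad/s): [2.79, 2.79, 3.14, 3.14, 3.14, 3.14].

INTERFACE

Orientations are given as a unit quaternion [x, y, z, w].
In Python, from plant import ctrl gives the robot as it stands. The module is installed in compiled form; this text tells all that it offers.
- The arm moves only by the shell command python3 -m crank 'ROWS' [OPENING] [FORCE]. ROWS is JSON, a list of rows, each a list of 6 numbers: the shift along the tool's x, y, z in cm, then the turn, a rotation vector about the tool's x, y, z in rad. In form: [[tx, ty, tz, rx, ry, rz], ...]. A call has 1 to 10 rows; each row is the pose to reach, as a shift and turn from the pose commanded when the call began, along the tool's axes at that moment; what a row does not reach only later rows make up. A row lasts 1/10 s, in which the tool goes at most 50 mm and 8.59 degrees, less where a joint would pass 70% of its speed; a pose out of reach is approached as far as the arm can. A call with a gripper value outside its range is refused whole. OPENING is the opening, from 0 (shut) to 1 (fully open), set as the call begins (- or left out, the last holds). The fingers move at their own pace and stop on an object; FORCE is the grip in N (left out, the last holds). Time passes only in rows, so rows that repeat a pose let the fingers close. It gives the time, the measured TCP pose, the force, the opening and the grip force at its end, in the units of the state.
- ctrl.get_state(): the state, without advancing time (a new reading comes with each control period).
- ctrl.read_camera(name): name is "scene" or "side" or "wrist"; returns (picture, depth): 420x560x3 uint8, blue, green, red; 420x560 float32, m along the optical axis (not along the pixel's ray), 0 where there is no reading.
- ctrl.camera_info(name): a dict with "K" (3x3 intrinsics, pixels), "k1" (the pictures are not rectified: a ray, as slopes to the right and down, at radius r is drawn at 1 + k1 r^2 times it, then the intrinsics apply), "origin" and "orientation" of the camera in the world. Camera axes: x right, y down, z forward; pixel columns grow to the right and rows downward; lengths in m; the calibration is good to about 2 mm. A picture is of the moment at which its call begins: read the wrist's pose just before it. camera_info takes no time and is no camera call; for the wrist camera it gives the pose at the moment of the call.
- ctrl.sign_off(): hands the job in; it is judged then, once.
The state is a dict: "time": time; "qpos": joint angles; "dq": joint speeds; "joint_efforts": joint torques, N m; "eef_pos": TCP position; "tcp_rot": TCP orientation; "contact_force": force on the tool from outside, world axes, zero at the start; "wrist_torque": the same for the moment, N m; "opening": opening from 0.0 (shut) to 1.0 (fully open); "finger_force": force on a finger pad.
Only numpy, scipy, OpenCV 4.12 (cv2) and the standard library are available. Lean on these libraries where they do the work, as an engineer would, in place of code of your own. Each camera call takes 0.05 s, during which the arm holds its last target. There are 200 camera calls.

## Working session

There is one attempt and no reset: what is moved stays moved. The work goes in short steps, Python scripts to look and compute and a shell command to move; the robot and the scene stay as the last step left them, time stands still between calls to the robot, and variables do not carry over. Pictures are saved under pics/ and viewed, at most 13 in all, crops included, and the job is handed in when it is done.

```bash
mkdir -p pics
cat > h.py <<'E'
import numpy as np, cv2
from scipy.spatial.transform import Rotation as R
from plant import ctrl
def grab(n):
    i=ctrl.camera_info(n); p,d=ctrl.read_camera(n); np.savez('pics/%s.npz'%n,p=p,d=d,K=i['K'],k1=i['k1'],o=i['origin'],q=i['orientation']); return p
def pts(n):
    f=np.load('pics/%s.npz'%n); K=f['K']; d=f['d']; h,w=d.shape
    v,u=np.mgrid[:h,:w].astype(float)
    uv=cv2.undistortPoints(np.stack([u,v],-1).reshape(-1,1,2),K,np.array([float(f['k1']),0,0,0])).reshape(h,w,2)
    # k1 radial forward model same as opencv
    c=np.dstack([uv*d[...,None],d]); q=np.array(f['q'])
    Rm=q if q.shape==(3,3) else R.from_quat(q).as_matrix()
    return f['p'],d,c@Rm.T+f['o']
E
python3 - <<'E'
from h import *
print(ctrl.get_state())
for n in ('scene','side'):
    cv2.imwrite('pics/%s0.png'%n,grab(n)); i=ctrl.camera_info(n); print(n,i)
E
```

```text
{'time': 0.0, 'qpos': array([-1.50004005e-01,  2.87191610e-01,  1.57822189e+00, -2.76143470e-06,
        1.27858595e+00, -1.49989721e-01]), 'dq': array([-0.00029614,  0.00053025, -0.00036492,  0.00036893, -0.00123081,
       -0.00087952]), 'joint_efforts': array([-1.79628755e-04, -4.05981302e+01, -2.92628127e+01, -1.54224781e-04,
        5.81841552e-03,  3.74769741e-06]), 'eef_pos': array([6.74326862e-01, 1.27960266e-04, 2.29905578e-01]), 'tcp_rot': array([ 0.70711104,  0.7071015 , -0.00071528, -0.00096775]), 'contact_force': array([ 0.74152893, -1.04625007, -0.24657522]), 'wrist_torque': array([-0.00760734,  0.00568908, -0.01344984]), 'finger_force': 0.0, 'opening': 1.000862319536807}
scene {'K': array([[502.76528089,   0.        , 288.88827596],
       [  0.        , 502.76528089, 205.47730673],
       [  0.        ,   0.        ,   1.        ]]), 'k1': -0.03174438242131141, 'origin': array([1.56488476, 0.42882903, 0.90672894]), 'orientation': array([ 0.50253061,  0.74204411, -0.36529639, -0.25177783])}
side {'K': array([[504.4507575 ,   0.        , 282.28135101],
       [  0.        , 504.4507575 , 214.20446932],
       [  0.        ,   0.        ,   1.        ]]), 'k1': -0.08671620310660161, 'origin': array([-0.18030094, -0.74043683,  0.68276341]), 'orientation': array([ 0.81395342, -0.31020412,  0.18387854, -0.45545792])}
```

View pics/scene0.png

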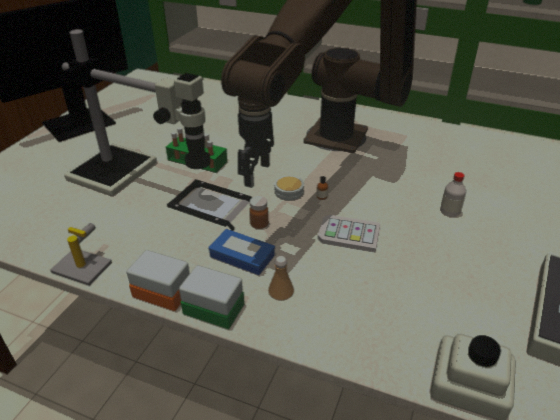

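View pics/side0.png

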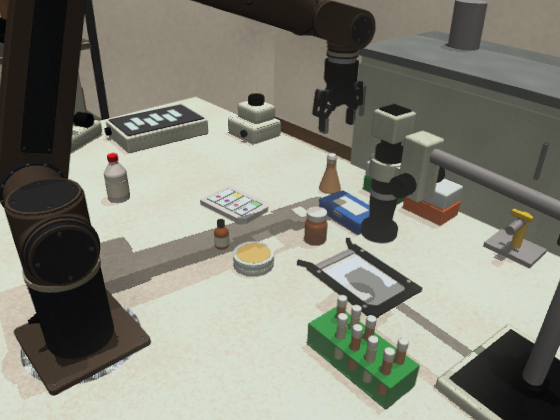

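The scene view shows the frame at about (212,202), the jar at (259,213), the tray at (350,232), the dishes at (289,187) and the dropper at (322,188). In the side view the jar is at (316,225), the tray at (234,203) and the frame at (362,282). Next I'll make a rectified top-down view.

```bash
cat > top.py <<'E'
from h import *
# top-down: 1.25 mm/px, x 0.35..1.05 (up), y -0.5..0.5 (left)
def top(names,x0=.35,x1=1.05,y0=-.5,y1=.5,s=.00125,zmax=.2):
    H,W=int((x1-x0)/s),int((y1-y0)/s); im=np.zeros((H,W,3),np.uint8); hz=np.full((H,W),-1.)
    for n in names:
        p,d,P=pts(n); m=(d>0)&(P[...,2]<zmax)&(P[...,2]>-.02)
        r=((x1-P[...,0])/s).astype(int); c=((y1-P[...,1])/s).astype(int); m&=(r>=0)&(r<H)&(c>=0)&(c<W)
        o=np.argsort(P[...,2][m]); 
        for rr,cc,z,b in zip(r[m][o],c[m][o],P[...,2][m][o],p[m][o]):
            if z>hz[rr,cc]-.003: im[rr:rr+2,cc:cc+2]=b; hz[rr:rr+2,cc:cc+2]=z
    return im,hz
E
python3 - <<'E'
from top import *
a,_=top(['scene']); b,_=top(['side'])
for i in (a,b):
  for k in range(0,8):
    y=int((1.05-(.4+.1*k))/.00125)
    if 0<=y<560: cv2.line(i,(0,y),(8,y),(0,0,255),1)
cv2.imwrite('pics/top_a.png',a)
for n in('scene','side'):
  p,d,P=pts(n); 
  z=P[...,2]; hsv=cv2.cvtColor(p,cv2.COLOR_BGR2HSV)
  roi=(abs(P[...,1])<.5)&(P[...,0]>.4)&(P[...,0]<1.0)
  print(n,'bench z',np.median(z[roi&(abs(z)<.006)&(d>0)]))
  # connected components of height>6mm below 0.14
  m=(roi&(z>.006)&(z<.14)&(d>0)).astype(np.uint8)
  k,l,st,ce=cv2.connectedComponentsWithStats(m)
  for j in range(1,k):
    if st[j,4]>60:
      q=P[l==j]; t=np.percentile(q[:,2],95); tp=q[q[:,2]>t-.006]
      print(ce[j].astype(int),st[j,4],'mean',q.mean(0).round(3),'top',t.round(3),tp[:,:2].min(0).round(3),tp[:,:2].max(0).round(3))
E
```

```text
scene bench z 3.8475119343850395e-06
[226 205] 1302 mean [ 0.557 -0.16   0.027] top 0.08 [ 0.543 -0.076] [ 0.592 -0.029]
[286 190] 349 mean [ 0.422 -0.025  0.025] top 0.034 [ 0.4   -0.075] [0.441 0.014]
[348 231] 1630 mean [0.524 0.2   0.015] top 0.019 [0.452 0.113] [0.587 0.282]
[ 80 258] 1626 mean [ 0.901 -0.393  0.035] top 0.106 [ 0.872 -0.422] [ 0.913 -0.372]
[241 250] 1814 mean [ 0.719 -0.032  0.032] top 0.039 [ 0.66  -0.116] [0.76  0.042]
[186 287] 5548 mean [ 0.914 -0.074  0.068] top 0.092 [ 0.854 -0.218] [0.94 0.04]
[280 280] 715 mean [0.797 0.109 0.05 ] top 0.107 [0.774 0.091] [0.799 0.117]
[438 367] 561 mean [0.898 0.492 0.05 ] top 0.062 [0.818 0.487] [0.945 0.5  ]
side bench z 0.0004619284270269697
[265 130] 490 mean [0.872 0.487 0.037] top 0.06 [0.817 0.48 ] [0.94  0.499]
[333 207] 2575 mean [ 0.669 -0.018  0.041] top 0.082 [ 0.501 -0.238] [0.794 0.115]
[367 179] 149 mean [0.855 0.026 0.038] top 0.082 [0.851 0.026] [0.858 0.035]
[437 202] 1470 mean [ 0.874 -0.191  0.051] top 0.091 [ 0.849 -0.223] [ 0.936 -0.164]
[235 204] 1432 mean [0.512 0.189 0.015] top 0.018 [0.451 0.11 ] [0.58  0.283]
[516 240] 1615 mean [ 0.886 -0.404  0.035] top 0.107 [ 0.868 -0.427] [ 0.907 -0.375]
[368 283] 1635 mean [ 0.526 -0.25   0.01 ] top 0.013 [ 0.449 -0.34 ] [ 0.623 -0.094]
[262 250] 337 mean [ 0.415 -0.037  0.03 ] top 0.034 [ 0.4   -0.075] [0.439 0.016]
```

View pics/top_a.png

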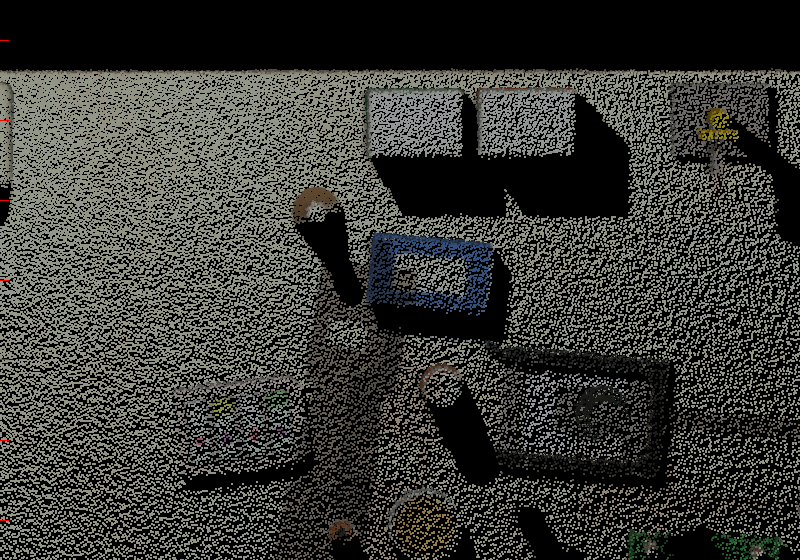

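The top view shows that the frame's +x runs along about world −y. The tray is at about (0.52, 0.20), the jar at about (0.57, −0.05) and the frame at about (0.53, −0.24). Next I'll fit each of these.

```bash
cat > fit.py <<'E'
from top import *
from scipy.optimize import minimize
def rectfit(Q):  # minAreaRect in mm after outlier trim
    (cx,cy),(w,h),a=cv2.minAreaRect((Q*1000).astype(np.float32)); b=cv2.boxPoints(((cx,cy),(w,h),a)); return (cx,cy),(w,h),a
def tray(n,box=(.42,.62,.09,.31),zlo=.009,zhi=.024):
    p,d,P=pts(n); x,y,z=P[...,0],P[...,1],P[...,2]
    m=(d>0)&(x>box[0])&(x<box[1])&(y>box[2])&(y<box[3])&(z>zlo)&(z<zhi)
    k,l,st,_=cv2.connectedComponentsWithStats(m.astype(np.uint8)); l=l==1+np.argmax(st[1:,4])
    return P[l]
def frame(n):
    p,d,P=pts(n); x,y,z=P[...,0],P[...,1],P[...,2]
    m=(d>0)&(x>.40)&(x<.66)&(y>-.37)&(y<-.08)&(z>.0055)&(z<.0145)&(p.max(-1)<75)
    return P[m]
# frame: signed model: points should lie in bars; maximise points in bars (soft)
def inbars(q,v):
    c,s=np.cos(v[2]),np.sin(v[2]); X=(q-[v[0],v[1]]); u=X[:,0]*c+X[:,1]*s; w=np.abs(-X[:,0]*s+X[:,1]*c)
    # distance outside the bar set
    def box(u,w,u0,u1,w0,w1): return np.hypot(np.maximum(np.maximum(u0-u,u-u1),0),np.maximum(np.maximum(w0-w,w-w1),0))
    lead=56.5+(-103-u)*np.tan(np.pi/6)
    D=np.minimum(box(u,w,-103,102,56.5,74.5),box(u,w,83,102,0,74.5))
    dl=np.where((u<-100)&(u>-131),np.maximum(np.maximum(lead-w,w-lead-10),0)*.87,99)
    blk=np.where((u<84)&(w<58),np.maximum(0,(83+56.5-15-u-w))*.707,99)
    return np.minimum(np.minimum(D,dl),blk)
def framefit(q,v0=(530,-235,-np.pi/2)):
    return minimize(lambda v:np.minimum(inbars(q,v)**2,60).mean(),v0,method='Nelder-Mead',options=dict(initial_simplex=np.array([v0]+[np.array(v0)+e for e in ([12,0,0],[0,12,0],[0,0,.1])]),maxiter=2000))
E
python3 - <<'E'
from fit import *
for n in('scene','side'):
    T=tray(n); print(n,'tray',len(T),rectfit(T[:,:2]),np.percentile(T[:,2],[10,50,90]).round(4))
    F=frame(n)[:,:2]*1000; r=framefit(F); print('frame',len(F),r.x.round(3),r.fun)
    p,d,P=pts(n); x,y,z=P[...,0],P[...,1],P[...,2]
    m=(d>0)&(abs(x-.56)<.06)&(abs(y+.055)<.06)&(z>.074)&(z<.088); print('jar cap',m.sum(),cv2.minEnclosingCircle((P[m][:,:2]*1000).astype(np.float32)))
    m=(d>0)&(abs(x-.57)<.12)&(y<-.18)&(y>-.36)&(z>.13)&(z<.2); print('ring',m.sum(),P[m].min(0).round(3) if m.any() else 0,P[m].max(0).round(3) if m.any() else 0)
cv2.imwrite('pics/wrist0.png',grab('wrist'))
E
```

```text
scene tray 1580 ((518.602783203125, 196.46006774902344), (123.10416412353516, 161.18118286132812), 7.23319149017334) [0.013  0.0157 0.0183]
frame 759 [ 535.33  -227.469   -1.657] 0.31535173532471333
jar cap 172 ((567.35498046875, -52.35363006591797), 25.499122619628906)
ring 459 [ 0.5   -0.288  0.135] [ 0.569 -0.218  0.2  ]
side tray 1362 ((517.2383422851562, 196.18035888671875), (114.90843963623047, 165.93614196777344), 6.683119297027588) [0.0132 0.0156 0.0177]
frame 1481 [ 531.978 -230.284   -1.656] 0.07335461595747325
jar cap 213 ((564.5776977539062, -53.989017486572266), 25.552597045898438)
ring 958 [ 0.493 -0.292  0.135] [ 0.564 -0.22   0.2  ]
```

View pics/wrist0.png

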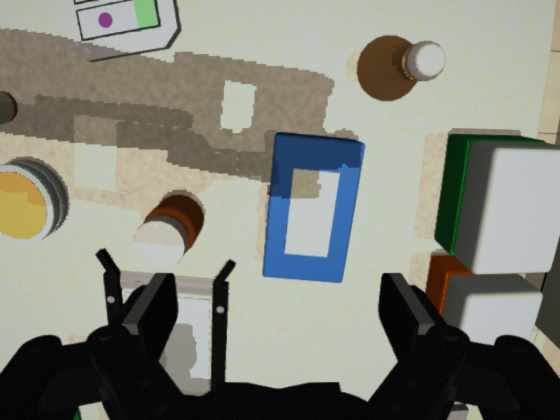

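The wrist view shows the jar cap at (160,243), the slide box at (315,205) and the frame mouth at about (165,270). The tray's cut corners, near (175,30), face the frame. The fits agree: frame (0.533, −0.229) with heading −1.656, tray (0.518, 0.196) with heading about −1.446, jar (0.566, −0.053). I'll grasp the jar.

```bash
python3 -m crank '[[-2,-4,1,0,0,0],[-4,-8,3,0,0,0],[-5.3,-10.9,6,0,0,0],[-5.3,-10.9,9,0,0,0],[-5.3,-10.9,12,0,0,0],[-5.3,-10.9,15,0,0,0],[-5.3,-10.9,17.5,0,0,0],[-5.3,-10.9,19.5,0,0,0],[-5.3,-10.9,20.5,0,0,0],[-5.3,-10.9,20.5,0,0,0]]' 1 30 && python3 -m crank '[[0,0,0,0,0,0],[0,0,0,0,0,0],[0,0,0,0,0,0],[0,0,0,0,0,0],[0,0,0,0,0,0],[0,0,0,0,0,0],[0,0,0,0,0,0],[0,0,0,0,0,0]]' 0.3 30
```

```text
time: 1.15
eef_pos: [0.5646, -0.0526, 0.0246]
tcp_rot: [0.707, 0.707, -0.001, -0.002]
contact_force: [-0.3, -0.8, -0.1]
opening: 0.997
finger_force: 0.0
time: 1.95
eef_pos: [0.5672, -0.0533, 0.0281]
tcp_rot: [0.707, 0.707, 0.001, 0.001]
contact_force: [-1.1, -0.5, 6.2]
opening: 0.615
finger_force: 32.3
```

```bash
python3 -m crank '[[0,0,-1,0,0,0],[0,0,-2.5,0,0,0],[0,0,-4.5,0,0,0],[0,0,-7,0,0,0],[1,0.4,-9,0,0,0],[3,1.2,-10,0,0,0],[6,2.4,-10,0,0,0],[9,3.6,-10,0,0,0],[12,4.8,-10,0,0,0],[15,6,-10,0,0,0]]' && python3 -m crank '[[3,1.2,0,0,0,0],[6,2.4,0,0,0,0],[9,3.6,0,0,0,0],[12,4.8,0,0,0,0],[15,6,0,0,0,0],[16.5,6.6,0,0,0,0],[17.5,7,0,0,0,0],[18,7.2,0,0,0,0],[18.3,7.3,0,0,0,0],[18.3,7.3,0,0,0,0]]' && python3 -m crank '[[0,0,2,0,0,0],[0,0,4,0,0,0],[0,0,6,0,0,0],[0,0,7.5,0,0,0],[0,0,8.5,0,0,0],[0,0,9,0,0,0],[0,0,9.3,0,0,0],[0,0,9.5,0,0,0],[0,0,9.5,0,0,0]]'
```

```text
time: 2.95
eef_pos: [0.6262, 0.0983, 0.1273]
tcp_rot: [0.707, 0.707, 0.0, 0.0]
contact_force: [-0.4, -0.3, -1.0]
opening: 0.618
finger_force: 32.1
time: 3.95
eef_pos: [0.6989, 0.2796, 0.1264]
tcp_rot: [0.707, 0.707, -0.0, -0.0]
contact_force: [0.9, -0.7, -1.7]
opening: 0.616
finger_force: 32.1
time: 4.85
eef_pos: [0.6995, 0.2802, 0.0321]
tcp_rot: [0.707, 0.707, 0.001, 0.0]
contact_force: [-0.1, 1.1, -2.2]
opening: 0.612
finger_force: 32.1
```

```bash
python3 -m crank '[[0,0,0.15,0,0,0],[0,0,0.3,0,0,0],[0,0,0.45,0,0,0],[0,0,0.45,0,0,0],[0,0,0.45,0,0,0]]'
```

```text
time: 5.35
eef_pos: [0.6994, 0.2802, 0.0282]
tcp_rot: [0.707, 0.707, 0.0, 0.0]
contact_force: [-2.5, -0.4, 5.2]
opening: 0.617
finger_force: 32.7
```

```bash
python3 -m crank '[[0,0,0,0,0,0],[0,0,0,0,0,0],[0,0,0,0,0,0],[0,0,0,0,0,0],[0,0,-1,0,0,0],[0,0,-3,0,0,0],[0,0,-6,0,0,0],[0,0,-9,0,0,0],[0,0,-12,0,0,0],[0,0,-13,0,0,0]]' 1
cat > plan.py <<'E'
from fit import *
TILT=.2
def goal(tx,ty,th,back,z):  # tray pose (m, heading rad): tool pose with finger front `back` m behind rear edge
    f=np.array([np.cos(th),np.sin(th),0]); l=np.array([-f[1],f[0],0]); up=np.array([0,0,1.])
    zt=-np.cos(TILT)*up+np.sin(TILT)*f; xt=-(np.cos(TILT)*f+np.sin(TILT)*up); yt=np.cross(zt,xt)
    p=np.array([tx,ty,0])-f*(.080+back+.011*np.cos(TILT)); p[2]=z
    return p,np.column_stack([xt,yt,zt])
def rel(goals,start=None):
    if start is None:
        s=ctrl.get_state(); p0,R0=s['eef_pos'],R.from_quat(s['tcp_rot']).as_matrix()
    else: p0,R0=start
    for p,Rm in goals: print((R0.T@(p-p0)*100).round(2),R.from_matrix(R0.T@Rm).as_rotvec().round(3))
E
python3 - <<'E'
from plan import *
for n in('scene','side'):
    grab(n); T=tray(n); r=rectfit(T[:,:2]); print(n,r)
    p,d,P=pts(n); x,y,z=P[...,0],P[...,1],P[...,2]
    m=(d>0)&(abs(x-.7)<.05)&(abs(y-.28)<.05)&(z>.074)&(z<.088); print('jar',m.sum(),P[m].mean(0) if m.any() else 0)
    F=frame(n)[:,:2]*1000; r=framefit(F); print('frame',len(F),r.x.round(3),r.fun)
rel([goal(.518,.196,-1.446,.02,.08),goal(.518,.196,-1.446,.02,.009)])
print(ctrl.get_state()['eef_pos'])
E
```

```text
time: 6.35
eef_pos: [0.7017, 0.2808, 0.1645]
tcp_rot: [0.707, 0.707, 0.005, 0.003]
contact_force: [0.2, -0.4, 0.4]
opening: 0.999
finger_force: 0.0
scene ((521.259521484375, 178.17295837402344), (121.67593383789062, 127.33961486816406), 10.906064987182617)
jar 255 [0.70321341 0.28173827 0.0797155 ]
frame 781 [ 535.308 -228.022   -1.658] 0.23587629365178658
side ((517.9682006835938, 196.70445251464844), (116.59487915039062, 165.8782501220703), 8.019146919250488)
jar 116 [0.69695851 0.27577275 0.07949241]
frame 1483 [ 531.649 -230.881   -1.658] 0.07329996663781545
[  2.53 -19.7    8.01] [-0.006 -0.201 -0.125]
[  2.52 -19.75  15.11] [-0.006 -0.201 -0.125]
[0.70066818 0.28051029 0.1613304 ]
```

```bash
python3 -m crank '[[0,-2,0,0,0,0],[0.5,-5,0,0,-0.05,-0.03],[1,-8.5,1,0,-0.1,-0.06],[1.5,-12,2,0,-0.15,-0.09],[2,-15.5,4,0,-0.2,-0.125],[2.5,-18.5,6,0,-0.2,-0.125],[2.5,-19.7,9,0,-0.2,-0.125],[2.5,-19.7,11,0,-0.2,-0.125],[2.5,-19.7,13,0,-0.2,-0.125],[2.5,-19.7,14,0,-0.2,-0.125]]' 0.65; python3 -m crank '[[0,0,0,0,0,0],[0,0,0,0,0,0],[0,0,0.3,0,0,0],[0,0,0.3,0,0,0]]'
python3 - <<'E'
from plan import *
cv2.imwrite('pics/w1.png',grab('wrist')); grab('side')
T=tray('side'); print(rectfit(T[:,:2]))
for g in (.015,.009,.004): rel([goal(.518,.196,-1.446,.02,g)])
E
```

```text
time: 7.45
eef_pos: [0.4992, 0.3039, 0.0131]
tcp_rot: [0.658, 0.746, -0.074, 0.069]
contact_force: [0.1, -0.8, 0.6]
opening: 0.647
finger_force: 0.0
time: 7.85
eef_pos: [0.5026, 0.3046, 0.0146]
tcp_rot: [0.658, 0.746, -0.07, 0.071]
contact_force: [0.4, 0.4, 0.6]
opening: 0.651
finger_force: 0.0
((516.8169555664062, 196.2493896484375), (116.90472412109375, 169.18959045410156), 6.311368465423584)
[ 0.1   0.18 -0.07] [-0.011 -0.001  0.001]
[0.22 0.19 0.52] [-0.011 -0.001  0.001]
[0.32 0.2  1.01] [-0.011 -0.001  0.001]
```

View pics/w1.png

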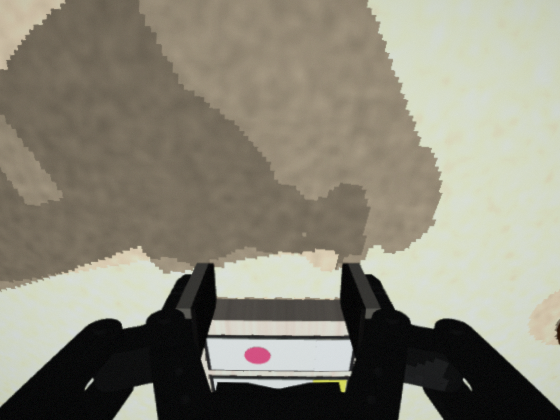

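The wrist view shows the tray's square end at row 300, parallel to the finger line and about centred between the fingers (columns 205–355). I'll lower the fingers and check for touchdown.

```bash
for i in 1; do python3 -m crank '[[0.1,0.2,0.4,0,0,0],[0.2,0.2,0.8,0,0,0],[0.2,0.2,1,0,0,0],[0.2,0.2,1,0,0,0]]'; python3 -m crank '[[0.06,0,0.3,0,0,0],[0.06,0,0.3,0,0,0]]';python3 -m crank '[[0.04,0,0.2,0,0,0],[0.04,0,0.2,0,0,0]]'; python3 -m crank '[[0.04,0,0.2,0,0,0],[0.04,0,0.2,0,0,0]]'; done
```

```text
time: 8.35
eef_pos: [0.5034, 0.3044, 0.0029]
tcp_rot: [0.658, 0.746, -0.071, 0.07]
contact_force: [-0.9, 0.4, -0.3]
opening: 0.649
finger_force: 0.0
time: 8.55
eef_pos: [0.5036, 0.3045, 0.0001]
tcp_rot: [0.658, 0.746, -0.071, 0.07]
contact_force: [-0.0, 0.2, 0.2]
opening: 0.651
finger_force: 0.0
time: 8.75
eef_pos: [0.5036, 0.3046, -0.0017]
tcp_rot: [0.658, 0.746, -0.071, 0.07]
contact_force: [-0.4, -0.1, -0.4]
opening: 0.657
finger_force: 0.0
time: 8.95
eef_pos: [0.504, 0.3047, -0.0023]
tcp_rot: [0.658, 0.746, -0.071, 0.071]
contact_force: [-2.0, -0.5, 5.4]
opening: 0.645
finger_force: 2.6
```

```bash
python3 -m crank '[[-0.08,0,-0.4,0,0,0],[-0.16,0,-0.8,0,0,0],[-0.16,0,-0.8,0,0,0],[-0.16,0,-0.8,0,0,0]]'
cat >> plan.py <<'E'
FX,FY,FT=.5333,-.2295,-1.657
ff=np.array([np.cos(FT),np.sin(FT)]); fl=np.array([-ff[1],ff[0]])
def toframe(x,y): r=np.array([x-FX,y-FY]); return r@ff,r@fl
def fgoal(s,e,dl,back,z):
    p=np.array([FX,FY])+s*ff+e*fl; return goal(p[0],p[1],FT+dl,back,z)
def path(s,e,d0,knots,n,z=.0045):  # knots: [(distance,delta)], integrates like a car
    S=np.array([0]+[k[0] for k in knots]); D=np.array([d0]+[k[1] for k in knots])
    t=np.linspace(0,S[-1],400); dl=np.interp(t,S,D); h=t[1]
    ss=s+np.cumsum(np.cos(dl))*h; ee=e+np.cumsum(np.sin(dl))*h
    i=np.linspace(0,399,n+1).astype(int)[1:]
    return [(ss[j],ee[j],dl[j]) for j in i]
E
python3 - <<'E'
from plan import *
s,e=toframe(.518,.196); d=-1.446-FT; print(s,e,d)
print(ctrl.get_state()['eef_pos'])
W=path(s,e,d,[(.06,.30),(.12,.30),(.25,0)],30); G=[fgoal(*w,0,.0045) for w in W]
a=fgoal(s,e,d,.0,.0045); rel([fgoal(s,e,d,.012,.0045),a])
print('A');rel(G[:10],a);print('B');rel(G[10:20],G[9]);print('C');rel(G[20:],G[19]); print(W[9],W[19],W[-1])
E
```

```text
time: 9.35
eef_pos: [0.504, 0.3047, 0.0048]
tcp_rot: [0.658, 0.746, -0.07, 0.071]
contact_force: [-0.1, 0.4, -0.3]
opening: 0.648
finger_force: 0.0
-0.4226027346250847 -0.051877439098323375 0.21100000000000008
[0.50398405 0.30469119 0.00478924]
[-0.66  0.04  0.16] [-0.012 -0.001  0.002]
[-1.84  0.04  0.4 ] [-0.012 -0.001  0.002]
A
[-0.86 -0.1   0.17] [-0.002  0.    -0.012]
[-1.66 -0.2   0.34] [-0.005  0.    -0.024]
[-2.46 -0.28  0.5 ] [-0.007  0.    -0.036]
[-3.33 -0.36  0.67] [-0.01   0.    -0.048]
[-4.13 -0.43  0.84] [-0.012  0.    -0.06 ]
[-4.93 -0.48  1.  ] [-0.015  0.    -0.072]
[-5.8  -0.53  1.18] [-0.017  0.    -0.085]
[-6.6  -0.48  1.34] [-0.018  0.    -0.087]
[-7.39 -0.41  1.5 ] [-0.018  0.    -0.087]
[-8.25 -0.33  1.67] [-0.018  0.    -0.087]
B
[-0.8  -0.    0.16] [0. 0. 0.]
[-1.6  -0.    0.32] [0. 0. 0.]
[-2.39 -0.    0.49] [0. 0. 0.]
[-3.25 -0.    0.66] [0. 0. 0.]
[-4.05  0.1   0.82] [0.002 0.    0.011]
[-4.85  0.25  0.98] [0.006 0.    0.029]
[-5.72  0.4   1.16] [0.01  0.    0.049]
[-6.53  0.52  1.32] [ 0.014 -0.     0.067]
[-7.34  0.62  1.49] [ 0.017 -0.     0.086]
[-8.21  0.72  1.66] [ 0.021 -0.     0.106]
C
[-0.8   0.16  0.16] [0.004 0.    0.018]
[-1.6   0.31  0.32] [0.007 0.    0.037]
[-2.41  0.44  0.49] [0.011 0.    0.055]
[-3.28  0.57  0.66] [0.015 0.    0.075]
[-4.09  0.66  0.83] [0.019 0.    0.094]
[-4.9   0.75  0.99] [0.023 0.    0.112]
[-5.77  0.82  1.17] [ 0.027 -0.     0.132]
[-6.59  0.87  1.34] [0.03 0.   0.15]
[-7.4   0.91  1.5 ] [0.034 0.    0.169]
[-8.28  0.93  1.68] [0.038 0.    0.188]
(np.float64(-0.3416728469167722), np.float64(-0.02966507621719561), np.float64(0.3)) (np.float64(-0.2613974833022654), np.float64(-0.007496119251619304), np.float64(0.19230769230769232)) (np.float64(-0.17857108266464727), np.float64(0.0004321598345064098), np.float64(0.0))
```

```bash
python3 -m crank '[[-0.5,0.02,0.1,-0.006,0,0],[-0.9,0.04,0.2,-0.012,0,0.002],[-1.2,0.04,0.26,-0.012,0,0.002],[-1.4,0.04,0.3,-0.012,0,0.002],[-1.6,0.04,0.35,-0.012,0,0.002],[-1.84,0.04,0.4,-0.012,0,0.002]]'; python3 -m crank '[[-0.86,-0.1,0.17,-0.002,0,-0.012],[-1.66,-0.2,0.34,-0.005,0,-0.024],[-2.46,-0.28,0.5,-0.007,0,-0.036],[-3.33,-0.36,0.67,-0.01,0,-0.048],[-4.13,-0.43,0.84,-0.012,0,-0.06],[-4.93,-0.48,1,-0.015,0,-0.072],[-5.8,-0.53,1.18,-0.017,0,-0.085],[-6.6,-0.48,1.34,-0.018,0,-0.087],[-7.39,-0.41,1.5,-0.018,0,-0.087],[-8.25,-0.33,1.67,-0.018,0,-0.087]]'
python3 - <<'E'
from plan import *
for n in('scene','side'):
    grab(n); T=tray(n,(.42,.66,-.02,.25)); r=rectfit(T[:,:2]); print(n,len(T),r)
print(np.array([FX,FY])-.3417*ff-.0297*fl, FT+.3)
print(goal(*(np.array([FX,FY])-.3417*ff-.0297*fl), FT+.3,0,.0045)[0])
E
```

```text
time: 9.95
eef_pos: [0.5067, 0.2859, 0.0044]
tcp_rot: [0.658, 0.746, -0.066, 0.074]
contact_force: [0.2, 1.8, -0.2]
opening: 0.649
finger_force: 0.7
time: 10.95
eef_pos: [0.5139, 0.2014, 0.0044]
tcp_rot: [0.625, 0.775, -0.062, 0.078]
contact_force: [0.0, 0.8, -0.4]
opening: 0.649
finger_force: 0.6
scene 1572 ((530.2212524414062, 123.29852294921875), (118.92411804199219, 182.42442321777344), 12.946515083312988)
side 1570 ((531.4610595703125, 120.92410278320312), (115.85750579833984, 185.1096649169922), 13.024368286132812)
[0.53312961 0.11348827] -1.357
[0.51386854 0.20220215 0.0045    ]
```

The tray follows the fingers as planned. I'll continue the curve.

```bash
python3 -m crank '[[-0.8,0,0.16,0,0,0],[-1.6,0,0.32,0,0,0],[-2.39,0,0.49,0,0,0],[-3.25,0,0.66,0,0,0],[-4.05,0.1,0.82,0.002,0,0.011],[-4.85,0.25,0.98,0.006,0,0.029],[-5.72,0.4,1.16,0.01,0,0.049],[-6.53,0.52,1.32,0.014,0,0.067],[-7.34,0.62,1.49,0.017,0,0.086],[-8.21,0.72,1.66,0.021,0,0.106]]'
python3 - <<'E'
from plan import *
def clean(T,ff): return T
for n in('scene','side'):
    grab(n); T=tray(n,(.42,.66,-.10,.115)); r=rectfit(T[:,:2]); print(n,len(T),r)
w=(-.2614,-.0075); p=np.array([FX,FY])+w[0]*ff+w[1]*fl
print(p, FT+.192, goal(*p,FT+.192,0,.0045)[0])
cv2.imwrite('pics/w2.png',grab('wrist'))
E
```

```text
time: 12.05
eef_pos: [0.5388, 0.1211, 0.0044]
tcp_rot: [0.666, 0.739, -0.066, 0.074]
contact_force: [0.0, 0.6, -0.5]
opening: 0.649
finger_force: 0.5
scene 1469 ((548.76318359375, 31.086383819580078), (119.93017578125, 160.05667114257812), 5.777083873748779)
side 1677 ((547.5283813476562, 32.011322021484375), (115.80233001708984, 171.0578155517578), 5.002597808837891)
[0.54833359 0.03157509] -1.465 [0.53874723 0.12184825 0.0045    ]
```

View pics/w2.png

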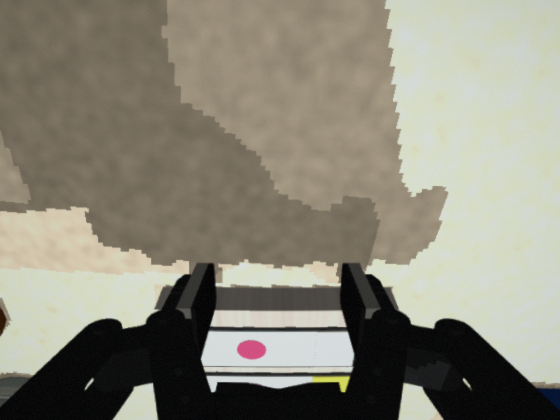

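The fingers bear squarely on the tray's rear edge (row 290, columns 160–390), and the tray is where predicted. I'll continue into the mouth.

```bash
python3 -m crank '[[-0.8,0.16,0.16,0.004,0,0.018],[-1.6,0.31,0.32,0.007,0,0.037],[-2.41,0.44,0.49,0.011,0,0.055],[-3.28,0.57,0.66,0.015,0,0.075],[-4.09,0.66,0.83,0.019,0,0.094],[-4.9,0.75,0.99,0.023,0,0.112],[-5.77,0.82,1.17,0.027,0,0.132],[-6.59,0.87,1.34,0.03,0,0.15],[-7.4,0.91,1.5,0.034,0,0.169],[-8.28,0.93,1.68,0.038,0,0.188]]'
python3 - <<'E'
from plan import *
for n in('scene','side'):
    grab(n); T=tray(n,(.42,.66,-.16,.03),.0125,.024); r=rectfit(T[:,:2]); print(n,len(T),r)
w=(-.1786,.0004); p=np.array([FX,FY])+w[0]*ff+w[1]*fl
print(p, FT, goal(*p,FT,0,.0045)[0])
p=cv2.resize(np.load('pics/side.npz')['p'][170:320,240:440],None,fx=4,fy=4); cv2.imwrite('pics/s3.png',p)
E
```

```text
time: 13.2
eef_pos: [0.5568, 0.0381, 0.0043]
tcp_rot: [0.734, 0.672, -0.073, 0.067]
contact_force: [0.2, 1.2, -0.1]
opening: 0.65
finger_force: 0.9
scene 1218 ((549.5759887695312, -51.535972595214844), (161.93280029296875, 119.4404296875), 85.32537841796875)
side 1787 ((550.0599365234375, -51.881263732910156), (169.3533935546875, 114.99755096435547), 84.84904479980469)
[ 0.54907543 -0.05159762] -1.657 [0.55689137 0.03884602 0.0045    ]
```

View pics/s3.png

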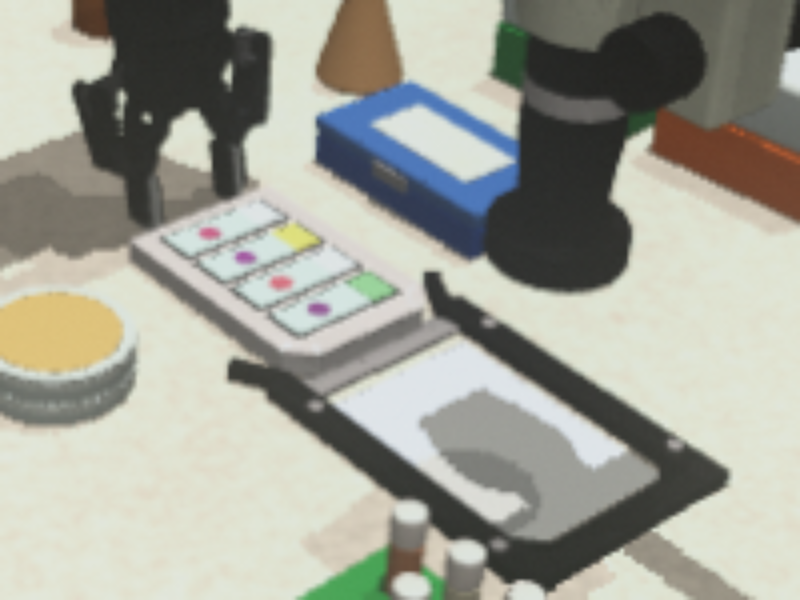

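The crop shows the tray at (280,275) centred in the mouth and square to the frame, with its leading edge at the ramp (370,350). I'll push it straight on.

```bash
python3 -m crank '[[-0.5,0,0.1,0,0,0],[-1,0,0.2,0,0,0],[-1.5,0,0.3,0,0,0],[-2,0,0.4,0,0,0],[-2.5,0,0.5,0,0,0]]'; python3 -m crank '[[-0.7,0,0.14,0,0,0],[-1.4,0,0.28,0,0,0],[-2.1,0,0.43,0,0,0],[-2.8,0,0.57,0,0,0],[-3.5,0,0.71,0,0,0],[-4.2,0,0.85,0,0,0],[-4.9,0,0.99,0,0,0]]'
python3 - <<'E'
from plan import *
rel([fgoal(-.1,0,0,0,.0045),fgoal(0,0,0,0,.0045)])
for n in('scene','side'):
    grab(n); T=tray(n,(.42,.66,-.25,-.02),.0125,.024); r=rectfit(T[:,:2]); print(n,len(T),r)
E
```

```text
time: 13.8
eef_pos: [0.5544, 0.0129, 0.0044]
tcp_rot: [0.733, 0.673, -0.073, 0.067]
contact_force: [-0.6, 1.2, 0.1]
opening: 0.652
finger_force: 0.5
time: 14.5
eef_pos: [0.5501, -0.0371, 0.0044]
tcp_rot: [0.733, 0.673, -0.073, 0.067]
contact_force: [0.5, 0.3, 0.5]
opening: 0.648
finger_force: 0.5
[-0.23 -0.02  0.03] [ 0.    -0.001 -0.   ]
[-1.003e+01 -1.000e-02  2.010e+00] [ 0.    -0.001 -0.   ]
scene 1163 ((537.9513549804688, -116.65359497070312), (183.23045349121094, 136.50531005859375), 89.38835144042969)
side 2098 ((546.3859252929688, -118.34251403808594), (187.28131103515625, 124.07383728027344), 87.58914184570312)
```

```bash
python3 -m crank '[[-0.7,0,0.14,0,0,0],[-1.4,0,0.28,0,0,0],[-2.1,0,0.43,0,0,0],[-2.8,0,0.57,0,0,0],[-3.5,0,0.71,0,0,0],[-4.2,0,0.85,0,0,0],[-4.9,0,0.99,0,0,0]]'; python3 -m crank '[[-0.5,0,0.1,0,0,0],[-1,0,0.2,0,0,0],[-1.5,0,0.3,0,0,0],[-2,0,0.4,0,0,0],[-2.5,0,0.5,0,0,0]]'
python3 - <<'E'
from plan import *
rel([fgoal(0,0,0,0,.0045)])
print([grab(n).shape for n in('scene','side')])
p=cv2.resize(np.load('pics/side.npz')['p'][170:320,240:440],None,fx=4,fy=4); cv2.imwrite('pics/s4.png',p)
E
```

```text
time: 15.3
eef_pos: [0.5457, -0.0869, 0.0043]
tcp_rot: [0.733, 0.672, -0.073, 0.067]
contact_force: [0.6, -0.3, -0.3]
opening: 0.652
finger_force: 0.4
time: 15.8
eef_pos: [0.5436, -0.112, 0.0044]
tcp_rot: [0.733, 0.673, -0.073, 0.067]
contact_force: [0.5, 1.1, 0.1]
opening: 0.649
finger_force: 0.4
[-2.66 -0.02  0.53] [ 0.    -0.001 -0.   ]
[(420, 560, 3), (420, 560, 3)]
```

View pics/s4.png

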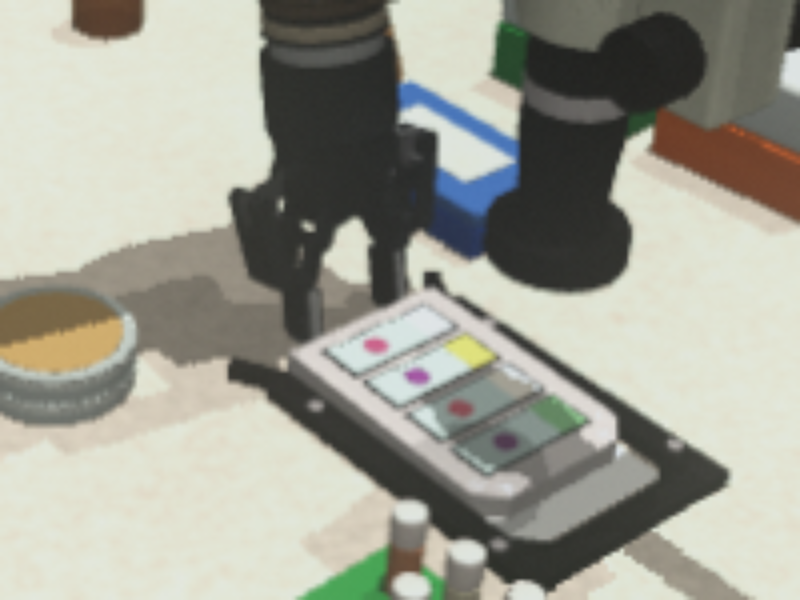

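The tray is square in the pocket with about 27 mm to go, and the gripper is clear of the microscope. I'll push the last part slowly.

```bash
python3 -m crank '[[-0.4,0,0.08,0,0,0],[-0.8,0,0.16,0,0,0],[-1.2,0,0.24,0,0,0],[-1.6,0,0.32,0,0,0],[-1.9,0,0.39,0,0,0],[-2.1,0,0.43,0,0,0],[-2.3,0,0.47,0,0,0],[-2.3,0,0.47,0,0,0]]'; for k in 1; do python3 -m crank '[[-0.1,0,0.02,0,0,0],[-0.2,0,0.04,0,0,0],[-0.2,0,0.04,0,0,0]]'; python3 -m crank '[[-0.1,0,0.02,0,0,0],[-0.2,0,0.04,0,0,0],[-0.2,0,0.04,0,0,0]]'; done
cat > chk.py <<'E'
from plan import *
rel([fgoal(0,0,0,0,.0045)])
for n in('scene','side'):
    grab(n); p,d,P=pts(n); q=np.dstack([(P[...,:2]-[FX,FY])@ff,(P[...,:2]-[FX,FY])@fl,P[...,2]])
    for nm,lo,hi in(('front',.03,.062),('rear',-.075,-.045)):
        m=(d>0)&(q[...,0]>lo)&(q[...,0]<hi)&(abs(q[...,1])<.05)&(q[...,2]<.03)&(q[...,2]>.005); print(n,nm,m.sum(),np.median(q[...,2][m]))
p=cv2.resize(np.load('pics/side.npz')['p'][170:320,240:440],None,fx=4,fy=4); cv2.imwrite('pics/s5.png',p)
E
python3 chk.py
```

```text
time: 16.7
eef_pos: [0.5417, -0.1355, 0.0044]
tcp_rot: [0.733, 0.672, -0.073, 0.068]
contact_force: [0.3, -0.2, 0.3]
opening: 0.648
finger_force: 0.0
time: 17.0
eef_pos: [0.5415, -0.1372, 0.0044]
tcp_rot: [0.733, 0.673, -0.073, 0.068]
contact_force: [-0.2, 0.8, -0.4]
opening: 0.653
finger_force: 0.2
time: 17.3
eef_pos: [0.5413, -0.1392, 0.0044]
tcp_rot: [0.733, 0.673, -0.073, 0.067]
contact_force: [-0.5, 1.2, -0.2]
opening: 0.654
finger_force: 0.3
[ 0.01 -0.02 -0.02] [ 0.    -0.001 -0.   ]
scene front 204 0.015465347061824009
scene rear 99 0.015542285631162445
side front 468 0.01705252852285255
side rear 344 0.015632697699204834
```

```bash
for k in 1; do python3 -m crank '[[-0.1,0,0.02,0,0,0],[-0.1,0,0.02,0,0,0]]'; python3 -m crank '[[-0.1,0,0.02,0,0,0],[-0.1,0,0.02,0,0,0]]'; python3 -m crank '[[-0.1,0,0.02,0,0,0],[-0.1,0,0.02,0,0,0]]'; done; python3 chk.py
```

```text
time: 17.6
eef_pos: [0.5412, -0.1402, 0.0043]
tcp_rot: [0.733, 0.673, -0.073, 0.067]
contact_force: [0.3, 1.0, -0.0]
opening: 0.651
finger_force: 0.4
time: 17.8
eef_pos: [0.5411, -0.1413, 0.0044]
tcp_rot: [0.733, 0.673, -0.073, 0.067]
contact_force: [-0.8, 1.0, -0.4]
opening: 0.648
finger_force: 0.4
time: 18.0
eef_pos: [0.541, -0.1423, 0.0044]
tcp_rot: [0.733, 0.672, -0.073, 0.067]
contact_force: [0.1, 0.8, -0.3]
opening: 0.652
finger_force: 0.4
[ 0.32 -0.02 -0.08] [ 0.    -0.001 -0.   ]
scene front 205 0.01569050693766616
scene rear 89 0.01587162801470854
side front 462 0.017032993282525943
side rear 356 0.015511068100839742
```

View pics/s5.png

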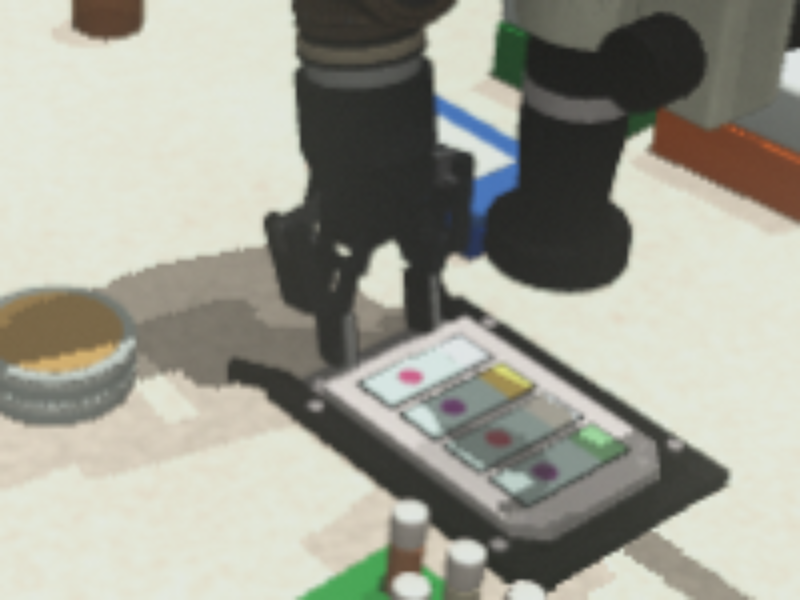

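The tray looks almost seated: its rear edge is at (400,350) and a small gap may remain at the stop. I'll push on in 1 mm steps until the force rises.

```bash
for k in 1; do python3 -m crank '[[-0.1,0,0.02,0,0,0],[-0.1,0,0.02,0,0,0]]'; python3 -m crank '[[-0.1,0,0.02,0,0,0],[-0.1,0,0.02,0,0,0]]'; done|grep -E 'pos|contact'
```

```text
eef_pos: [0.5409, -0.1433, 0.0044]
contact_force: [0.8, -0.1, 0.5]
eef_pos: [0.5408, -0.1443, 0.0044]
contact_force: [-0.3, 0.7, 0.1]
```

```bash
for k in 1; do python3 -m crank '[[-0.1,0,0.02,0,0,0],[-0.1,0,0.02,0,0,0]]'; python3 -m crank '[[-0.1,0,0.02,0,0,0],[-0.1,0,0.02,0,0,0]]'; done|grep -E 'pos|contact'
python3 - <<'E'
from plan import *
for n in ('scene','side'):
    grab(n); p,d,P=pts(n); q=np.dstack([(P[...,:2]-[FX,FY])@ff,(P[...,:2]-[FX,FY])@fl,P[...,2]])
    # z profile along centre strip
    for w in (-.03,.0,.03):
        m=(d>0)&(abs(q[...,1]-w)<.012)&(q[...,2]<.03)
        print(n,w,[(round(a*1000),round(float(np.median(q[...,2][m&(abs(q[...,0]-a)<.0015)])*1000),1)) for a in np.arange(-.09,-.066,.003) if (m&(abs(q[...,0]-a)<.0015)).sum()>1],[(round(a*1000),round(float(np.median(q[...,2][m&(abs(q[...,0]-a)<.0015)])*1000),1)) for a in np.arange(.07,.099,.003) if (m&(abs(q[...,0]-a)<.0015)).sum()>1])
p=np.load('pics/side.npz')['p'][225:315,300:430]; cv2.imwrite('pics/s6.png',cv2.resize(p,None,fx=6,fy=6,interpolation=cv2.INTER_CUBIC))
E
```

```text
eef_pos: [0.5408, -0.1445, 0.0044]
contact_force: [-0.1, 5.0, 0.9]
eef_pos: [0.5408, -0.1446, 0.0043]
contact_force: [0.3, 8.7, 1.8]
scene -0.03 [(-90, 7.3), (-87, 5.7), (-84, -371.3), (-81, 3.1), (-78, 4.1), (-75, 0.3), (-72, -748.8)] [(70, 14.1), (73, -368.6), (76, 15.0), (79, 12.8), (82, -368.0), (85, -370.5), (88, 12.0), (91, 9.3), (94, 11.3), (97, 9.9)]
scene 0.0 [(-90, -368.2), (-87, 2.6), (-84, -371.9), (-81, -747.4), (-78, -746.4), (-75, -749.1), (-72, -747.7), (-69, -746.9)] [(70, 13.4), (73, 13.6), (76, 13.5), (79, 13.2), (82, -749.6), (85, -746.1), (88, 9.2), (91, 8.3), (94, -745.0), (97, 9.0)]
scene 0.03 [(-90, -740.4), (-87, 2.1), (-84, 2.9), (-81, -747.0), (-78, -745.1), (-75, 5.2), (-72, -750.7), (-69, -744.8)] [(70, 15.6), (73, -747.5), (76, 14.4), (79, -746.6), (82, 12.2), (85, -748.4), (88, -744.5), (91, 9.3), (94, -738.8), (97, -735.6)]
side -0.03 [(-90, 5.4), (-87, 16.2), (-84, 22.8), (-81, 21.9), (-78, 23.7), (-75, 16.1), (-72, 15.3), (-69, 14.4)] [(70, 16.1), (73, 15.9), (76, 15.9), (79, 15.4), (82, 14.6), (85, 10.5), (88, 10.5), (91, 10.7), (94, 10.2), (97, 10.7)]
side 0.0 [(-90, 4.5), (-87, 4.7), (-75, 14.1), (-72, 14.8), (-69, 15.0)] [(70, 16.4), (73, 16.5), (76, 15.7), (79, 16.2), (82, 14.5), (85, 12.3), (88, 10.3), (91, 11.2), (94, 10.5), (97, 11.0)]
side 0.03 [(-90, 13.0), (-87, 12.4), (-84, 21.5), (-81, 18.4), (-78, 23.1), (-75, 15.3), (-72, 14.5), (-69, 16.6)] [(70, 15.9), (73, 15.9), (76, 15.6), (79, 15.7), (82, 15.4), (85, 11.4), (88, 11.2), (91, 10.7), (94, 10.4), (97, 11.3)]
```

View pics/s6.png

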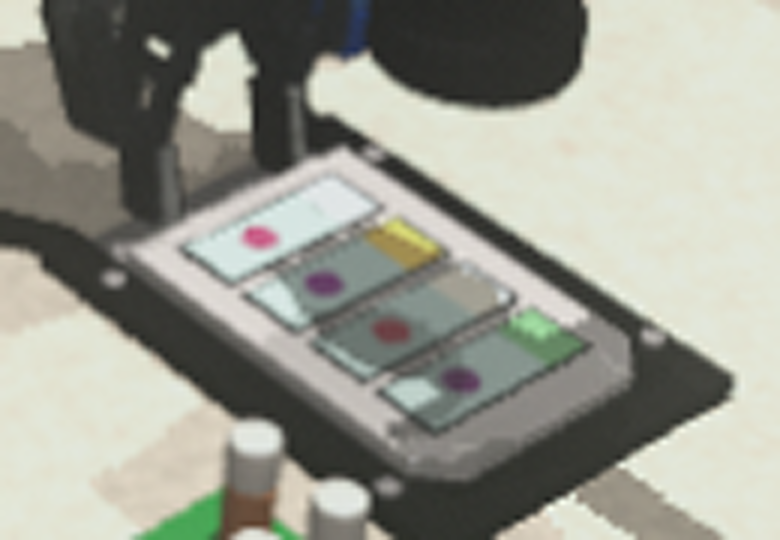

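The tray is against the stop (8.7 N) and level, with its top at 15 mm at both ends and its cut corners matched in the blocks. I'll back off and check.

```bash
python3 -m crank '[[0.3,0,-0.06,0,0,0],[1,0,-0.3,0,0,0],[2,0,-1,0,0,0],[3.5,0,-3,0,0,0],[6,0,-6,0,0,0],[9,0,-9,0,0,0],[12,0,-12,0,0,0],[14,0,-14,0,0,0],[14,0,-14,0,0,0],[14,0,-14,0,0,0]]'
python3 - <<'E'
from plan import *
for n in ('scene','side'):
    grab(n); T=tray(n,(.42,.66,-.35,-.12),.0125,.024); A=np.c_[T[:,:2],np.ones(len(T))]
    q=T-[FX,FY,0]; B=np.c_[q[:,:2]@ff,q[:,:2]@fl,np.ones(len(T))]
    print(n,len(T),'plane (slope f,l, z0):',np.linalg.lstsq(B,T[:,2],rcond=None)[0].round(4),rectfit(T[:,:2]), toframe(*np.array(rectfit(T[:,:2])[0])/1000))
    p,d,P=pts(n); x,y,z=P[...,0],P[...,1],P[...,2]; m=(d>0)&(abs(x-.7)<.05)&(abs(y-.28)<.05)&(z>.074)&(z<.088); print('jar',m.sum(),P[m].mean(0))
p=np.load('pics/side.npz')['p'][225:315,300:430]; cv2.imwrite('pics/s7.png',cv2.resize(p,None,fx=6,fy=6,interpolation=cv2.INTER_CUBIC))
E
```

```text
time: 20.0
eef_pos: [0.5549, 0.0186, 0.1143]
tcp_rot: [0.733, 0.673, -0.073, 0.068]
contact_force: [0.7, 0.8, 0.4]
opening: 0.651
finger_force: 0.0
scene 1124 plane (slope f,l, z0): [-0.0036 -0.0009  0.0158] ((532.731201171875, -236.60264587402344), (170.61929321289062, 124.16194152832031), 85.68372344970703) (np.float64(0.007125243914715889), np.float64(4.482939284204238e-05))
jar 251 [0.70276147 0.28169182 0.07971611]
side 2391 plane (slope f,l, z0): [0.0089 0.0021 0.016 ] ((538.64697265625, -235.00161743164062), (164.96368408203125, 128.89407348632812), 82.76742553710938) (np.float64(0.00502083059611274), np.float64(0.005800790556118607))
jar 37 [0.69520185 0.29041098 0.0796621 ]
```

View pics/s7.png

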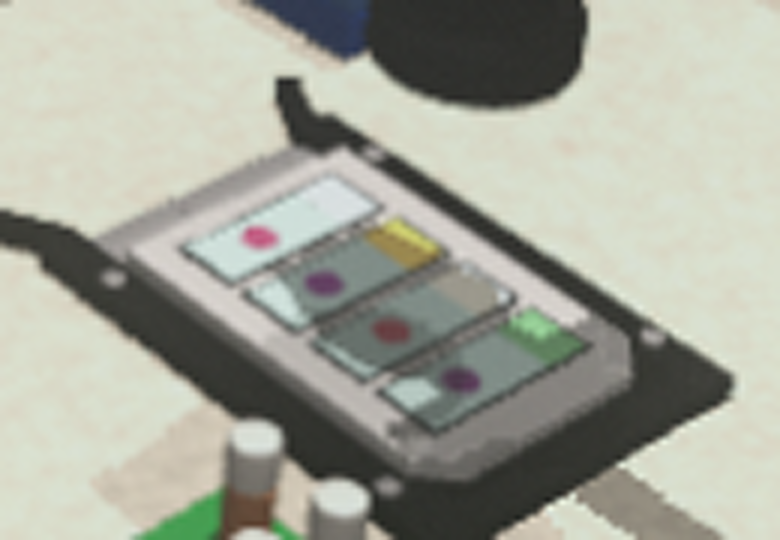

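The tray lies in the pocket with the sill visible behind it at (190,195). The fitted slope is far below the 0.025 it would show if its rear were still on the sill. The jar stands where I put it, so I'm handing in.

```bash
python3 -c "
from plant import ctrl
print(ctrl.sign_off())"
```

```text
the job is handed in; nothing more can be done
None
```

I handed the job in at about 20 s; the sign-off gave no verdict. The tray is down off the sill, against the stop and square in the frame, the jar stands upright on the open bench near (0.70, 0.28), and I saw no contact with the microscope or bystanders.

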